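Load the treadle tester with a salvaged relay and run the treadle to its stop

ROBOT

A 6-joint arm with a two-finger parallel gripper is mounted at the origin on the work surface. World frame = base frame: x ahead of the robot, y to its left, z up, the work surface at z = 0. Lengths are in m, angles in degrees, forces in N, time in s.
With the tool pointing down it reaches from about 0.3 to 0.75 m from the base axis. Payload 8.5 kg.
Tool frame: the origin (TCP) lies between the finger pads; the fingertips stand 25 mm ahead of it and the grasp point (between the pads) lies 6 mm ahead of it; x points along the fingers, y is the direction in which the jaws open and shut, and the axes are right-handed (so a half turn about x gives the same grasp; the last joint's range is limited). The gripper opens to 85 mm and grips with 20 to 120 N. Pads are 22 mm wide; open, the fingers measure 114 mm over their backs; the gripper's body (76 mm by 85 mm) begins 54 mm behind the grasp point. The pads swing forward as they close: fully open they stand 13 mm farther back than shut.
Start: joints at [51.434, 21.807, 74.336, -0, 83.858, -12.336], TCP at [0.243, 0.493, 0.231] pointing down, gripper open.
Joint ranges: [-178.18, 178.18], [-50.72, 133.34], [12.68, 142.11], [-81.47, 261.47], [9.98, 163.14], [-165.26, 165.26]. Speed limits (degrees/s): [136.94, 136.94, 180, 180, 180, 180].

INTERFACE

Orientations are given as a 3x3 rotation matrix whose columns are the frame's x, y, z axes.
In Python, from rig import sensors, get_image, workorder gives the robot as it stands.
- The arm moves only by the tool arm_command, never from a script. Its argument "plan" is a list that holds one entry, the list of rows, each a list of 6 numbers: the shift along the tool's x, y, z in units of 25 mm (1.0 is 25 mm), then the turn, a rotation vector about the tool's x, y, z in units of 6 degrees (1.0 is 6 degrees). In form: [[[dx, dy, dz, ax, ay, az], ...]]. A call has 1 to 10 rows; each row is the pose to reach, as a shift and turn from the pose commanded when the call began, along the tool's axes at that moment; what a row does not reach only later rows make up. A row lasts 1/10 s, in which the tool goes at most 50 mm and 8.59 degrees, less where a joint would pass 70% of its speed; a pose out of reach is approached as far as the arm can. A call with a gripper value outside its range is refused whole. "jaw" is the closure, from 0 (fully open) to 1 (shut), set as the call begins (left out, the last holds). The fingers move at their own pace and stop on an object; "newtons" is the grip in N (left out, the last holds). Time passes only in rows, so rows that repeat a pose let the fingers close. It gives the time, the measured TCP pose, the force and the opening at its end, in the units of the state.
- sensors.observe(): the state, without advancing time (a new reading comes with each control period).
- get_image(name): name is "side" or "top"; returns a dict with "img" (400x640x3 uint8, red, green, blue), "fx", "fy", "cx", "cy" (pixels), "dist" ([k1, k2, p1, p2, k3] as OpenCV has them; the pictures are not rectified), "T" (4x4, takes a point from camera to world coordinates). Camera axes: x right, y up, looking along -z (the intrinsics and any distortion apply to the point x, -y, -z); pixel columns grow to the right and rows downward; lengths in m; the calibration is good to about 2 mm. A picture is of the moment at which its call begins. There is no depth.
- workorder.close_job(): hands the job in, once; it reports no verdict.
The state is a dict: "time_s": time; "q": joint angles; "qvel": joint speeds; "joint_efforts": joint torques, N m; "position": TCP position; "tool_rot": TCP orientation; "ft_force": force on the tool from outside, world axes, zero at the start; "wrist_torque": the same for the moment, N m; "grip_width": finger opening in m.
Only numpy, scipy, OpenCV 4.12 (cv2) and the standard library are available. Lean on these libraries where they do the work, as an engineer would, in place of code of your own. Each camera call takes 0.05 s, during which the arm holds its last target. There are 200 camera calls.

TASK

Take the big orange relay out of the drive bay cage, set it down on the rubber mat and let go, then take it again the other way round its body, so that you can lower it gently between the cheeks of the treadle tester. Press its top down with the fingers to make sure it is fully seated, then push the treadle down to its stop with the gripper, hold it there for a second, so that the spring foot bears on the relay, and let it come back up. Press firmly but under 40 N, and leave the other parts alone.

Things in the scene. Friction and masses are not known exactly. Their poses are not given: they have to be found in the camera images.
- relay: The big orange plastic relay with a black foot and a black patch on its 52 mm sides: a block 34 (its x) x 52 (its y) x 36 mm high, about 90 g; origin at the centre of its underside. It starts in one of the cage's two bays, its 52 mm length across the bay (ends 3 mm from the bay's walls), so that there it can be gripped only across its 34 mm width.
- cage: Rusty sheet steel drive bay cage, fixed, open at the top: 114 (x) x 122 (y) x 48 mm high, floor 2 mm thick; origin at the centre of its underside. Walls 2 mm thick along its x at y = -60, 0 and +60 mm make two bays 58 mm wide; the bays' x ends have only a lip 12 mm high (at x = +-56 mm).
- mat: Flat black rubber mat, fixed, 100 x 100 x 4 mm; origin at the centre of its underside, top 4 mm higher.
- nest: Steel nest of the treadle tester, fixed: two upright cheeks along y, each 14 x 56 x 49 mm high, with a channel 39 mm wide (along x) between them, open at both y ends. Origin under its centre, 12 mm above the table; channel floor 10 mm higher. The cheeks end 3 mm above a seated relay's top, so it can be lowered in gently only when held by its two 34 mm wide ends (52 mm apart).
- nest_floor (a point): Centre of the channel's floor, 22 mm above the table; axes as the nest: y along the channel (the relay's 52 mm length goes along it), x across it, z up. A seated relay's origin is at this point. Behind it (x = +70 to +150 mm) stands the swing head, leaning back clear of the channel while the treadle is up.
- foot: Brass foot, 16 mm wide, sprung (10 mm travel, about 2 N), at the end of the aluminium swing head arm; the head is geared to the treadle and swings down on the relay's top as the treadle reaches its stop. Origin at the centre of the foot's underside.
- treadle: Steel treadle plate 130 x 56 x 6 mm beside the nest (150 mm towards +y of it in the tester's frame); origin on the hinge line at mid width, 32 mm above the table, hinge along y. The plate runs from the origin along its own -x, sloping up by 0.40 rad when free, level at the stop.
- treadle_pad (a point): Middle of the ribbed rubber tread on top of the treadle plate's free end, 107 mm from the hinge: the point to press straight down. About 79 mm above the table when free, 38 mm at the stop.
- treadle_hinge (a joint): Treadle angle in rad: 0 free (up), 0.40 at its stop; a spring drives it back up. About 5 N on the tread starts it, 12 to 15 N bring it to the stop, which is hard: the force then climbs steeply.
- fan: Bystander: black plastic cooling fan 80 x 80 x 25 mm, lying flat; origin under its centre.
- can_a: Bystander: aluminium capacitor can, 28 mm across, 40 mm high, standing in the cage's other bay; origin under its centre.
- can_b: Bystander: aluminium capacitor can, 30 mm across, 45 mm high, standing on the bench; origin under its centre.
- relay_small: Bystander: small orange relay, 13 x 29 x 16 mm high, on the bench; not the one to test. Origin under its centre.

How it is judged:
By the outcome, as a careful person would: the job done as asked, in the order asked, and still so for the second after the job is handed in, with the robot touching nothing.
It also fails if it takes over 72 s, if anything falls off the work surface, if the arm or the gripper's body presses on something with over 40 N, if the wrist force passes 120 N, or if a joint passes its speed limit or range.

## Working session

There is one attempt and no reset: what is moved stays moved. The work goes in short steps, Python scripts to look and compute and a tool call to move; the robot and the scene stay as the last step left them, time stands still between calls to the robot, and variables do not carry over. Pictures are saved under pics/ and viewed, about 8 in all and at most 12, crops included, and the job is handed in when it is done.

Besides the shell and the picture viewer there is one more tool, called after "Emit:" in YAML: its name, and indented under it one key for each argument. arm_command: Moves the arm, as the interface text tells. Its arguments: {"type":"object","properties":{"plan":{"type":"array","items":{"type":"array","items":{"type":"array","items":{"type":"number"}}}},"jaw":{"type":"number"},"newtons":{"type":"number"}},"required":["plan"]}

```bash
ls; mkdir -p pics; python3 - <<'E'
from rig import sensors,get_image
import cv2,numpy as np
s=sensors.observe();print(s)
for n in("side","top"):
    d=get_image(n);cv2.imwrite(f"pics/{n}0.png",d["img"][:,:,::-1])
    np.savez(f"pics/{n}0.npz",**{k:np.array(v) for k,v in d.items()})
    print(n,d["fx"],d["cx"],d["cy"],d["dist"],np.round(d["T"],3).tolist())
E
```

```text
pics
{'time_s': 0.0, 'q': array([ 5.14351562e+01,  2.18412886e+01,  7.43862555e+01, -8.97078053e-04,
        8.38580569e+01, -1.23331714e+01]), 'qvel': array([-0.08127735, -0.05523153, -0.02922837,  0.00614245, -0.08588119,
       -0.01109545]), 'joint_efforts': array([-1.64691781e-03, -4.48453796e+01, -2.31280714e+01, -3.48370559e-04,
        4.80773699e-03,  5.80581876e-07]), 'position': array([0.24289029, 0.49312269, 0.23000015]), 'tool_rot': array([[-9.19199445e-04,  4.41999594e-01,  8.97014779e-01],
       [-1.17788271e-03,  8.97014057e-01, -4.42000445e-01],
       [-9.99998884e-01, -1.46286477e-03, -3.03911143e-04]]), 'ft_force': array([ 0.33191778, -0.38184119,  0.25339463]), 'wrist_torque': array([ 0.0122662 , -0.01047276,  0.01724292]), 'grip_width': 0.08532750244206785}
side 486.4973579427021 321.66677027165025 192.7468645942623 [-0.11039891  0.          0.          0.          0.        ] [[0.966, 0.157, -0.205, 0.251], [-0.258, 0.612, -0.747, -0.954], [0.008, 0.775, 0.632, 0.957], [0.0, 0.0, 0.0, 1.0]]
top 361.4897396660508 318.1147110781625 208.65786783668582 [-0.0218107  0.         0.         0.         0.       ] [[-0.0, 0.993, -0.115, 0.407], [-1.0, 0.0, 0.005, 0.019], [0.005, 0.115, 0.993, 0.939], [0.0, 0.0, 0.0, 1.0]]
```

View pics/top0.png

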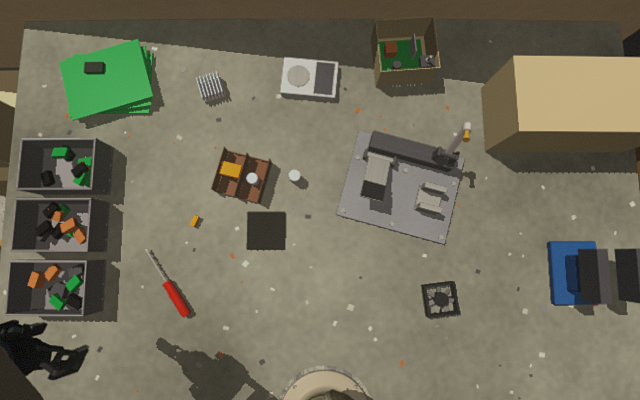

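View pics/side0.png

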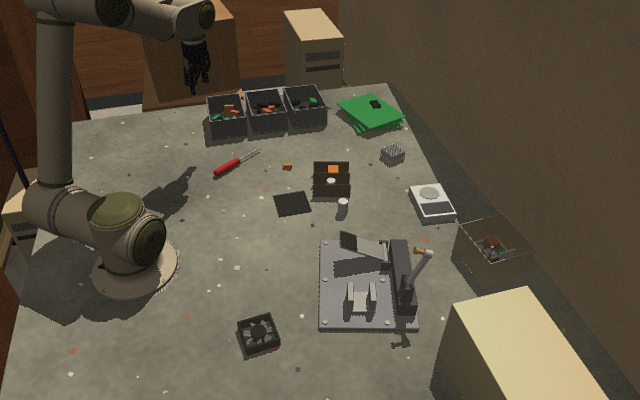

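Top view: relay at about (231,170) in the cage's left bay, can_a (252,178), mat (266,230), can_b (294,176), treadle (377,177), nest (431,199). I'll make enlarged crops for precision.

```bash
cat > h.py <<'E'
import numpy as np,cv2
def load(n): return dict(np.load(f"pics/{n}.npz"))
def ray(d,uv):
    uv=np.array(uv,float).reshape(-1,1,2)
    K=np.array([[d["fx"],0,d["cx"]],[0,d["fy"],d["cy"]],[0,0,1]],float)
    p=cv2.undistortPoints(uv,K,np.array(d["dist"],float)).reshape(-1,2)
    v=np.c_[p[:,0],-p[:,1],-np.ones(len(p))]@d["T"][:3,:3].T
    return d["T"][:3,3],v
def onz(d,uv,z):
    o,v=ray(d,uv); return o+v*((z-o[2])/v[:,2])[:,None]
def proj(d,P):
    P=(np.atleast_2d(P)-d["T"][:3,3])@d["T"][:3,:3]
    K=np.array([[d["fx"],0,d["cx"]],[0,d["fy"],d["cy"]],[0,0,1]],float)
    return cv2.projectPoints(P*[1,-1,-1],np.zeros(3),np.zeros(3),K,np.array(d["dist"],float))[0].reshape(-1,2)
def snap(name,cam):
    from rig import get_image
    d=get_image(cam);np.savez(f"pics/{name}.npz",**{k:np.array(v) for k,v in d.items()})
    return d
def crop(d,x0,y0,w,h,s):
    return cv2.resize(np.ascontiguousarray(d["img"][y0:y0+h,x0:x0+w,::-1]),None,fx=s,fy=s,interpolation=cv2.INTER_CUBIC)
def mask(d,lo,hi,roi):
    x0,y0,x1,y1=roi;m=cv2.inRange(cv2.cvtColor(d["img"],cv2.COLOR_RGB2HSV),np.array(lo),np.array(hi))
    k=np.zeros_like(m);k[y0:y1,x0:x1]=m[y0:y1,x0:x1];return k
def rect(m):
    c=max(cv2.findContours(m,cv2.RETR_EXTERNAL,cv2.CHAIN_APPROX_NONE)[0],key=cv2.contourArea)
    return cv2.minAreaRect(c),cv2.boxPoints(cv2.minAreaRect(c)),c
E
python3 - <<'E'
from h import *
t=load("top0")
a=crop(t,205,140,100,120,5);cv2.imwrite("pics/c1.png",a)
b=crop(t,330,115,150,135,5);cv2.imwrite("pics/c2.png",b)
s=load("side0")
for d,roi in((t,(215,155,245,185)),(s,(320,160,345,176))):
    m=mask(d,(5,150,80),(25,255,255),roi);r,b,c=rect(m);print("relay",r,b.tolist(),cv2.countNonZero(m))
E
```

```text
relay ((229.9813690185547, 169.19505310058594), (20.806259155273438, 14.429107666015625), 14.931416511535645) [[218.07058715820312, 173.48550415039062], [221.78842163085938, 159.54360961914062], [241.89215087890625, 164.90460205078125], [238.17431640625, 178.84649658203125]] 298
relay ((333.0, 168.5), (7.0, 10.0), 90.0) [[328.0, 165.0], [338.0, 165.0], [338.0, 172.0], [328.0, 172.0]] 87
```

View pics/c1.png

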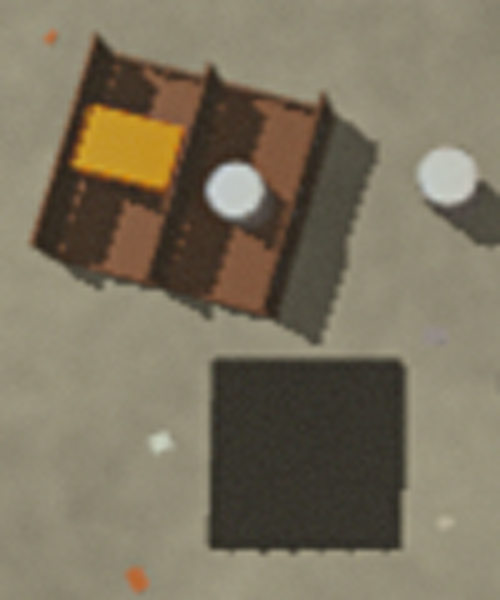

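View pics/c2.png

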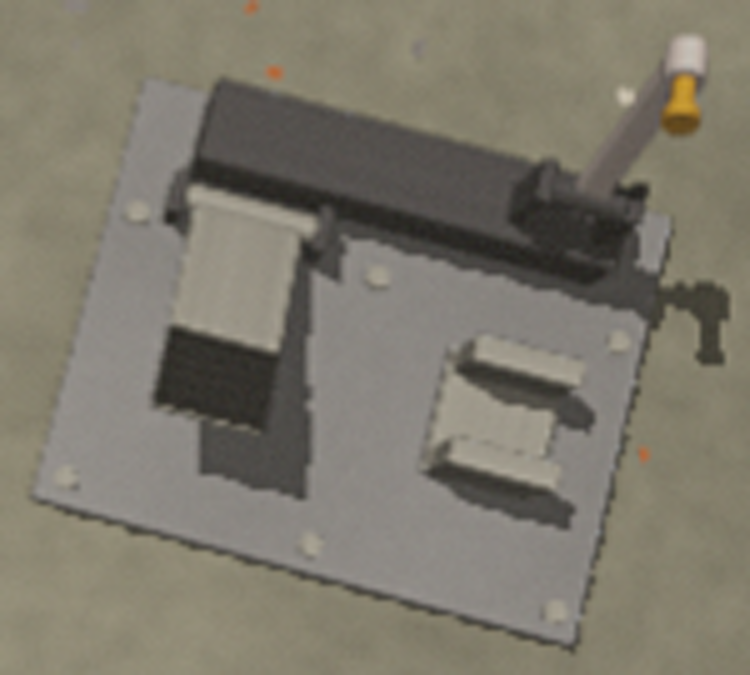

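c1 shows the relay and mat outlines (mat corners at crop px (213,358) to (402,550)). c2 shows both cheek tops, with corners at (478,335), (583,362), (440,462) and (557,490), and the black tread at (155-280, 325-430).

```bash
python3 - <<'E'
from h import *
t=load("top0")
f=lambda p,x0,y0:(np.array(p,float)+.5)/5-.5+[x0,y0]
yaw=lambda v:np.degrees(np.arctan2(v[1],v[0]))
R=lambda n,a:print(n,np.round(a,4).tolist())
m=mask(t,(5,150,80),(25,255,255),(215,155,245,185))
r,b,c=rect(m);P=onz(t,b,.038);R("relay",P);R("c",P.mean(0)); print([ (np.linalg.norm(P[i]-P[i-1]),yaw(P[i]-P[i-1])) for i in range(4)])
cg=onz(t,f([(97,35),(325,95),(272,318),(33,243)],205,140),.048);R("cage",cg);R("c",cg.mean(0));print([(np.linalg.norm(cg[i]-cg[i-1]),yaw(cg[i]-cg[i-1])) for i in range(4)])
mt=onz(t,f([(213,358),(405,360),(402,550),(208,548)],205,140),.004);R("mat",mt.mean(0));print([yaw(mt[0]-mt[1]),yaw(mt[0]-mt[3])])
ch=onz(t,f([(478,335),(583,362),(578,388),(470,362),(450,437),(563,465),(557,490),(440,462)],330,115),.061)
R("cheeks",ch);R("nest c",ch.mean(0));print([yaw(ch[i]-ch[i+1]) for i in(0,4)],[yaw(ch[i+1]-ch[i]) for i in(2,6)])
R("between",ch[:4].mean(0)-ch[4:].mean(0))
pl=onz(t,f([(145,80),(575,648),(35,497)],330,115),.012);R("plate",pl);print(yaw(pl[2]-pl[1]),yaw(pl[0]-pl[2]))
tr=onz(t,f([(172,325),(283,353),(265,430),(155,403)],330,115),.079);R("tread",tr.mean(0));print(yaw(tr[0]-tr[1]),yaw(tr[3]-tr[2]))
E
```

```text
relay [[0.6015, 0.2688, 0.038], [0.6378, 0.2605, 0.038], [0.6238, 0.2088, 0.038], [0.5877, 0.2173, 0.038]]
c [0.6127, 0.2388, 0.038]
[(np.float64(0.05331817964851538), np.float64(74.92963180217174)), (np.float64(0.03717212273843649), np.float64(-12.918441936038827)), (np.float64(0.0535703773647633), np.float64(-105.15648555621942)), (np.float64(0.037083029552378), np.float64(166.6969322890928))]
cage [[0.6688, 0.2532, 0.048], [0.6376, 0.1371, 0.048], [0.5241, 0.1617, 0.048], [0.5619, 0.282, 0.048]]
c [0.5981, 0.2085, 0.048]
[(np.float64(0.11065490523607205), np.float64(-15.057482785436939)), (np.float64(0.12024139854834279), np.float64(-105.03772147681767)), (np.float64(0.11609502193743483), np.float64(167.7729728223576)), (np.float64(0.1260838845113618), np.float64(72.55290176472185))]
mat [0.4593, 0.1494, 0.004]
[np.float64(89.4082044725278), np.float64(-0.25442852276100475)]
cheeks [[0.5764, -0.2502, 0.061], [0.5629, -0.302, 0.061], [0.5499, -0.2989, 0.061], [0.5629, -0.2457, 0.061], [0.5255, -0.2346, 0.061], [0.5116, -0.2899, 0.061], [0.4993, -0.2864, 0.061], [0.5131, -0.2292, 0.061]]
nest c [0.5377, -0.2671, 0.061]
[np.float64(75.39451818481878), np.float64(75.94783720377586)] [np.float64(76.31190532959664), np.float64(76.42260924083278)]
between [0.0507, -0.0142, 0.0]
plate [[0.7231, -0.0928, 0.012], [0.423, -0.3096, 0.012], [0.5008, -0.033, 0.012]]
74.28339083191732 -15.062987289266015
tread [0.5519, -0.1183, 0.079]
75.641669605405 76.06133777510544
```

```bash
cat >> h.py <<'E'
def Rdown(yaw):
    c,s=np.cos(np.radians(yaw)),np.sin(np.radians(yaw))
    return np.array([[0,c,s],[0,s,-c],[-1,0,0]])
def go(p,yaw):
    "row (units of the moves) from the pose now to TCP p, pointing down, tool y at yaw"
    from rig import sensors
    from scipy.spatial.transform import Rotation as Q
    s=sensors.observe();R=s["tool_rot"]
    d=R.T@(np.array(p)-s["position"])/.025; w=Q.from_matrix(R.T@Rdown(yaw)).as_rotvec(True)/6
    print("row",np.round(np.r_[d,w],2).tolist(),"| at",np.round(s["position"],4),"t",round(s["time_s"],2),"w",round(s["grip_width"],4),"F",np.round(s["ft_force"],1))
E
python3 -c "
from h import *
go((.613,.237,.15),-14.5)"
```

```text
row [3.2, -2.64, 17.81, 13.05, 0.01, 0.01] | at [0.2429 0.4932 0.2301] t 0.1 w 0.0858 F [0.4 0.5 0.3]
```

Emit:
arm_command:
  plan:
    - [[0,-0.7,4.5,3.2,0,0],[0.5,-1.3,9,6.5,0,0],[1.5,-2,13.5,9.8,0,0],[2.5,-2.64,17.8,13.05,0,0],[3.2,-2.64,17.8,13.05,0,0],[3.2,-2.64,17.8,13.05,0,0],[3.2,-2.64,17.8,13.05,0,0],[3.2,-2.64,17.8,13.05,0,0],[3.2,-2.64,17.8,13.05,0,0],[3.2,-2.64,17.8,13.05,0,0]]
  jaw: 0.4
  newtons: 40

```text
time_s: 1.1
position: [0.6159, 0.2336, 0.1478]
tool_rot: [[-0.003, 0.966, -0.259], [-0.001, -0.259, -0.966], [-1.0, -0.002, 0.002]]
ft_force: [-1.1, -0.4, -0.7]
grip_width: 0.0509
```

Emit:
arm_command:
  plan:
    - [[0,0,0,0,0,0],[0,0,0,0,0,0],[0,0,0,0,0,0],[0,0,0,0,0,0]]

```text
time_s: 1.5
position: [0.6123, 0.2386, 0.1514]
tool_rot: [[0.001, 0.969, -0.249], [0.0, -0.249, -0.969], [-1.0, 0.001, -0.0]]
ft_force: [0.6, -0.2, 0.5]
grip_width: 0.0512
```

```bash
python3 - <<'E'
from h import *
go((.613,.237,.035),-14.5)
t=snap("t1","top");s=snap("s1","side")
a=crop(t,190,110,80,100,5);b=crop(s,280,80,80,125,4)
cv2.imwrite("pics/v1.png",np.hstack([a,b]))
E
```

```text
row [4.65, 0.04, 0.06, 0.02, -0.0, -0.01] | at [0.6123 0.2386 0.1514] t 1.5 w 0.0512 F [ 0.6 -0.2  0.5]
```

View pics/v1.png

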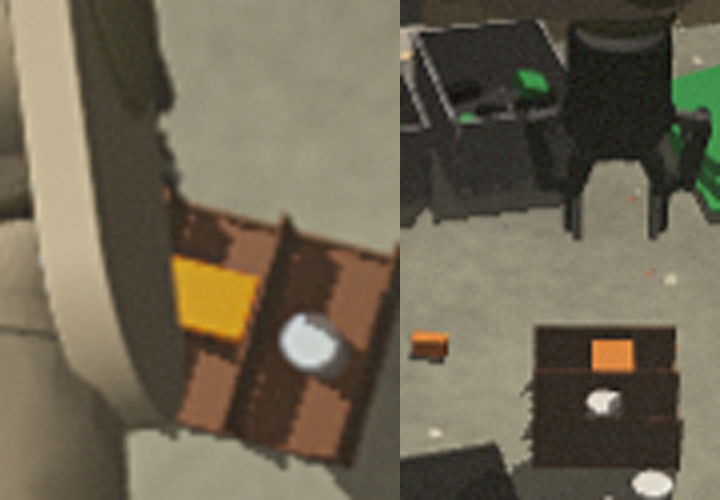

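Side view: the fingers straddle x≈615, with the relay at x≈612 (crop px), so they are aligned. Descending.

Emit:
arm_command:
  plan:
    - [[0.9,0,0,0,0,0],[1.8,0,0,0,0,0],[2.7,0,0,0,0,0],[3.4,0,0,0,0,0],[4,0,0,0,0,0],[4.4,0,0,0,0,0],[4.6,0,0,0,0,0],[4.6,0,0,0,0,0],[4.6,0,0,0,0,0]]

```text
time_s: 2.5
position: [0.6134, 0.2376, 0.0364]
tool_rot: [[0.001, 0.968, -0.251], [0.0, -0.251, -0.968], [-1.0, 0.001, -0.0]]
ft_force: [0.6, -0.2, -0.7]
grip_width: 0.0516
```

Emit:
arm_command:
  plan:
    - [[0,0,0,0,0,0],[0,0,0,0,0,0],[0,0,0,0,0,0],[0,0,0,0,0,0],[0,0,0,0,0,0],[0,0,0,0,0,0]]
  jaw: 1

```text
time_s: 3.1
position: [0.6129, 0.2385, 0.0432]
tool_rot: [[0.004, 0.968, -0.25], [0.002, -0.25, -0.968], [-1.0, 0.004, -0.003]]
ft_force: [-20.8, -1.5, 48.2]
grip_width: 0.0037
```

```bash
python3 - <<'E'
from h import *
t=snap("t2","top");s=snap("s2","side")
a=crop(t,190,110,80,100,5);b=crop(s,280,80,80,125,4)
cv2.imwrite("pics/v2.png",np.hstack([a,b]))
go((.613,.237,.035),-14.5)
E
```

```text
row [0.33, 0.01, 0.06, 0.0, -0.03, -0.04] | at [0.6131 0.2384 0.0433] t 3.2 w 0.0035 F [-20.4  -1.9  47.8]
```

View pics/v2.png

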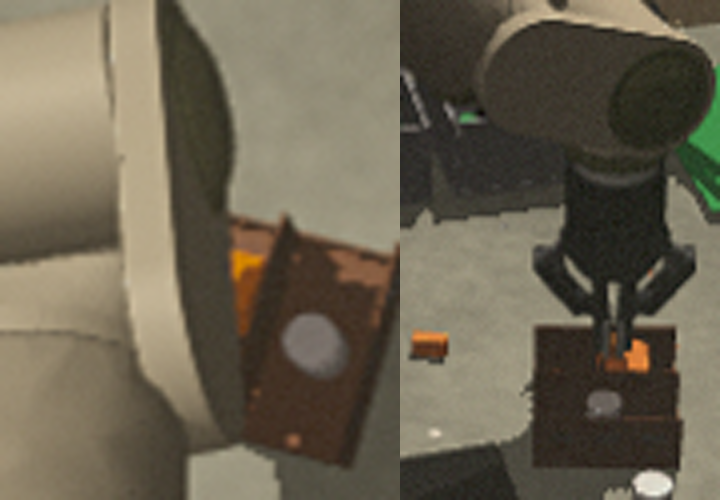

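Something went wrong: the fingers shut to 3.5 mm with 48 N upward on the wrist, and the relay appears displaced to the right of the fingers. I'll lift clear and look.

Emit:
arm_command:
  plan:
    - [[-0.3,0,0,0,0,0],[-0.6,0,0,0,0,0],[-1.5,0,0,0,0,0],[-2.5,0,0,0,0,0],[-4,0,0,0,0,0],[-5,0,-1,0,0,0],[-5,0,-3,0,0,0],[-5,0,-5,0,0,0],[-5,0,-5,0,0,0]]

```text
time_s: 4.1
position: [0.6441, 0.3637, 0.1591]
tool_rot: [[-0.0, 0.969, -0.246], [0.001, -0.246, -0.969], [-1.0, -0.001, -0.001]]
ft_force: [-0.4, -0.7, 0.2]
grip_width: -0.0001
```

```bash
python3 - <<'E'
from h import *
t=snap("t3","top");s=snap("s3","side")
a=crop(t,205,140,55,75,7);b=crop(s,300,140,55,75,7)
cv2.imwrite("pics/v3.png",np.hstack([a,b]))
go((.613,.237,.15),-14.5)
E
```

```text
row [0.39, 0.01, 5.05, 0.01, 0.01, 0.01] | at [0.6442 0.3593 0.1596] t 4.2 w -0.0001 F [-0.3 -0.1 -0.6]
```

View pics/v3.png

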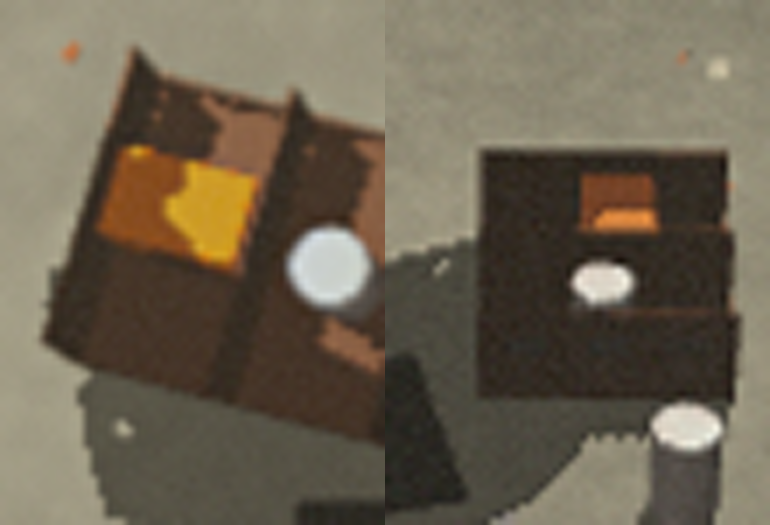

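The relay is upright and back in about its original place (side crop px 580–655, 173–230). I'll triangulate it and compare with the fingertip projection.

```bash
python3 - <<'E'
from h import *
R=lambda n,a:print(n,np.round(a,4).tolist())
t=load("t3");s=load("s3")
f=lambda p,x0,y0,k=7:(np.array(p,float)+.5)/k-.5+[x0,y0]
tu=f([(128,145),(258,175),(240,272),(97,235)],205,140); su=f([(195,173),(271,173),(273,230),(192,230)],300,140)
# relay top center tri
a,v=ray(t,tu.mean(0));b,w=ray(s,su.mean(0));v=v[0];w=w[0]
k=np.linalg.lstsq(np.c_[v,-w],b-a,rcond=None)[0];R("tri relay",[a+k[0]*v,b+k[1]*w])
R("top onz",onz(t,tu,.038));R("c",onz(t,tu,.038).mean(0)); R("side onz",onz(s,su,.038));
R("proj relay .038 in s3 crop",(proj(s,[(.613,.237,.038)])-[300,140])*7)
s2=load("s2");P=proj(s2,[(.613,.2385,.018),(.613,.2385,.043)]);R("tip in v2",(P-[280,80])*4+[400,0])
s1=load("s1");P=proj(s1,[(.6123,.2386,.1264),(.6123,.2386,.1514),(.6123+.0248,.2386-.0064,.133),(.6123-.0248,.2386+.0064,.133)]);R("tip in v1",(P-[280,80])*4+[400,0])
E
```

```text
tri relay [[0.6119, 0.2367, 0.0423], [0.6138, 0.2364, 0.0427]]
top onz [[0.6358, 0.2577, 0.038], [0.6246, 0.21, 0.038], [0.5887, 0.2156, 0.038], [0.6024, 0.2679, 0.038]]
c [0.6129, 0.2378, 0.038]
side onz [[0.6049, 0.2681, 0.038], [0.6388, 0.2594, 0.038], [0.6272, 0.2172, 0.038], [0.5919, 0.2262, 0.038]]
proj relay .038 in s3 crop [[227.5056, 206.3006]]
tip in v2 [[608.9445, 376.8982], [609.6204, 351.7234]]
tip in v1 [[611.0506, 264.0395], [611.7714, 236.563], [644.7137, 256.9241], [577.7435, 256.7684]]
```

```bash
python3 - <<'E'
from h import *
s=load("s3");p=np.array([.6442,.3593,.1596])
P=proj(s,[p-[0,0,k] for k in(0,.013,.025)]);print(P)
x0,y0=int(P[0,0])-40,int(P[0,1])-45
c=crop(s,x0,y0,80,80,5)
for q,col in zip(P,((0,0,255),(0,255,0),(255,0,0))): cv2.circle(c,tuple(int(v) for v in (q-[x0,y0]+.5)*5),4,col,-1)
s1=load("s1");c1=crop(s1,280,80,80,80,5);p=np.array([.6123,.2386,.1514])
for k,col in((0,(0,0,255)),(.013,(0,255,0)),(.025,(255,0,0))):
    q=proj(s1,[p-[0,0,k]])[0];cv2.circle(c1,tuple(int(v) for v in (q-[280,80]+.5)*5),4,col,-1)
cv2.imwrite("pics/v4.png",np.hstack([c1,c]))
E
```

```text
[[332.18021152 115.93489672]
 [332.09634773 119.4222562 ]
 [332.01956597 122.61143602]]
```

View pics/v4.png

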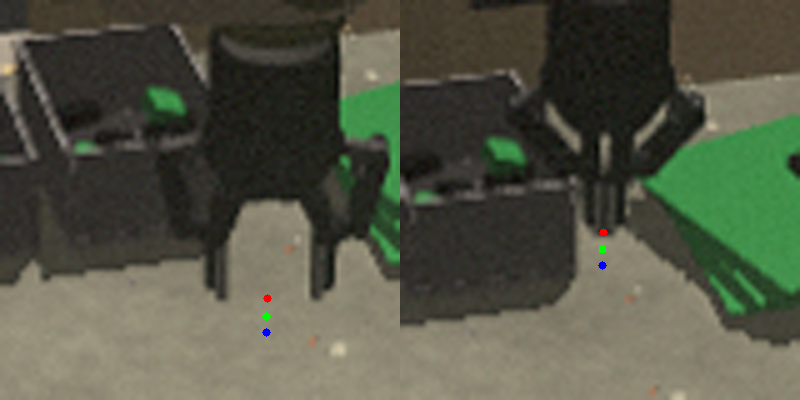

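Overlaid on the side view, the fingertips sit at the reported TCP (red dot), not 25 mm ahead of it. So last time the fingers closed on the relay's top, not its sides. Contact on top at z=0.043 agrees, putting the tip about 5 mm ahead when shut. I'll use that offset from here on.

Emit:
arm_command:
  plan:
    - [[0,0,1.5,0,0,0],[0,0,3,0,0,0],[0.2,0,4.3,0,0,0],[0.4,0,5.03,0,0,0],[0.4,0,5.03,0,0,0],[0.4,0,5.03,0,0,0],[0.4,0,5.03,0,0,0],[0.4,0,5.03,0,0,0]]
  jaw: 0.4

```text
time_s: 5.0
position: [0.613, 0.2375, 0.1507]
tool_rot: [[0.0, 0.968, -0.25], [0.0, -0.25, -0.968], [-1.0, 0.0, -0.0]]
ft_force: [-1.0, -0.5, -0.2]
grip_width: 0.0512
```

```bash
python3 -c "
from h import *
go((.613,.2375,.015),-14.5)"
```

```text
row [5.43, -0.0, -0.0, 0.0, -0.0, -0.0] | at [0.613  0.2375 0.1507] t 5.0 w 0.0512 F [-1.  -0.5 -0.2]
```

Emit:
arm_command:
  plan:
    - [[1.2,0,0,0,0,0],[2.4,0,0,0,0,0],[3.3,0,0,0,0,0],[3.9,0,0,0,0,0],[4.4,0,0,0,0,0],[4.8,0,0,0,0,0],[4.8,0,0,0,0,0]]

```text
time_s: 5.7
position: [0.6124, 0.2369, 0.0294]
tool_rot: [[-0.002, 0.968, -0.251], [-0.0, -0.251, -0.968], [-1.0, -0.002, 0.001]]
ft_force: [0.4, 0.7, 1.0]
grip_width: 0.0515
```

Emit:
arm_command:
  plan:
    - [[0.2,0,0,0,0,0],[0.4,0,0,0,0,0],[0.6,0,0,0,0,0],[0.6,0,0,0,0,0]]

```text
time_s: 6.1
position: [0.6126, 0.2367, 0.015]
tool_rot: [[-0.001, 0.968, -0.251], [-0.0, -0.251, -0.968], [-1.0, -0.001, 0.0]]
ft_force: [-0.3, 0.0, 0.1]
grip_width: 0.051
```

Emit:
arm_command:
  plan:
    - [[0,0,0,0,0,0],[0,0,0,0,0,0],[0,0,0,0,0,0],[0,0,0,0,0,0],[0,0,0,0,0,0]]
  jaw: 0.8

```text
time_s: 6.6
position: [0.6131, 0.2368, 0.0159]
tool_rot: [[0.001, 0.968, -0.251], [0.0, -0.251, -0.968], [-1.0, 0.001, -0.0]]
ft_force: [-0.4, 0.2, 3.0]
grip_width: 0.0335
```

Emit:
arm_command:
  plan:
    - [[-0.4,0,0,0,0,0],[-1.2,0,0,0,0,0],[-2.4,0,0,0,0,0],[-3.6,0,0,0,0,0],[-4.4,0,0,0,0,0],[-4.4,0,0,0,0,0],[-4.4,0,0,0,0,0]]

```text
time_s: 7.3
position: [0.6125, 0.2366, 0.1251]
tool_rot: [[-0.001, 0.968, -0.251], [-0.0, -0.251, -0.968], [-1.0, -0.001, 0.0]]
ft_force: [0.2, 0.4, -0.7]
grip_width: 0.0332
```

```bash
python3 - <<'E'
from h import *
go((.459,.149,.07),-14.5)
E
```

```text
row [2.21, -5.06, 4.93, -0.01, 0.0, 0.01] | at [0.6125 0.2366 0.1251] t 7.3 w 0.0332 F [ 0.2  0.4 -0.7]
```

Emit:
arm_command:
  plan:
    - [[0,-1.1,1.1,0,0,0],[0,-2.2,2.2,0,0,0],[0,-3.3,3.3,0,0,0],[0.5,-4.4,4.3,0,0,0],[1.4,-5.06,4.93,0,0,0],[2.2,-5.06,4.93,0,0,0],[2.8,-5.06,4.93,0,0,0],[3.4,-5.06,4.93,0,0,0],[3.7,-5.06,4.93,0,0,0],[3.7,-5.06,4.93,0,0,0]]

```text
time_s: 8.3
position: [0.4585, 0.1491, 0.0317]
tool_rot: [[-0.004, 0.968, -0.251], [-0.0, -0.251, -0.968], [-1.0, -0.003, 0.001]]
ft_force: [-0.6, 0.4, -1.3]
grip_width: 0.033
```

```bash
python3 - <<'E'
from h import *
go((.459,.149,.018),-14.5)
E
```

```text
row [0.55, 0.02, -0.0, -0.01, 0.01, 0.03] | at [0.4585 0.1491 0.0317] t 8.3 w 0.033 F [-0.6  0.4 -1.3]
```

Emit:
arm_command:
  plan:
    - [[0.2,0,0,0,0,0],[0.35,0,0,0,0,0],[0.48,0,0,0,0,0],[0.55,0,0,0,0,0],[0.55,0,0,0,0,0]]

```text
time_s: 8.8
position: [0.4595, 0.1492, 0.0193]
tool_rot: [[-0.0, 0.968, -0.251], [-0.0, -0.251, -0.968], [-1.0, -0.0, 0.0]]
ft_force: [0.3, 0.6, -0.8]
grip_width: 0.033
```

Emit:
arm_command:
  plan:
    - [[0.07,0,0,0,0,0],[0.07,0,0,0,0,0]]

```text
time_s: 9.0
position: [0.4597, 0.1492, 0.0179]
tool_rot: [[0.001, 0.968, -0.251], [0.0, -0.251, -0.968], [-1.0, 0.001, -0.0]]
ft_force: [0.1, 0.1, 2.7]
grip_width: 0.0333
```

Emit:
arm_command:
  plan:
    - [[0,0,0,0,0,0],[0,0,0,0,0,0],[0,0,0,0,0,0],[0,0,0,0,0,0],[0,0,0,0,0,0]]
  jaw: 0.35

```text
time_s: 9.5
position: [0.4595, 0.1492, 0.0176]
tool_rot: [[-0.0, 0.968, -0.251], [0.0, -0.251, -0.968], [-1.0, -0.0, -0.0]]
ft_force: [0.1, 0.2, 0.3]
grip_width: 0.0554
```

Emit:
arm_command:
  plan:
    - [[-0.5,0,0,0,0,0],[-1.5,0,0,0,0,0],[-2.6,0,0,0,0,0],[-3.4,0,0,-1.4,0,0],[-3.4,0,0,-2.8,0,0],[-3.4,0,0,-4.2,0,0],[-3.4,0,0,-5.6,0,0],[-3.4,0,0,-7,0,0],[-3.4,0,0,-7,0,0]]

```text
time_s: 10.4
position: [0.4594, 0.1492, 0.1026]
tool_rot: [[-0.0, 0.887, 0.462], [-0.0, 0.462, -0.887], [-1.0, -0.0, -0.0]]
ft_force: [0.9, 0.3, 0.2]
grip_width: 0.0554
```

Emit:
arm_command:
  plan:
    - [[0,0,0,-1.4,0,0],[0,0,0,-2.8,0,0],[0,0,0,-4.2,0,0],[0,0,0,-5.6,0,0],[0,0,0,-7,0,0],[0,0,0,-8,0,0],[0,0,0,-8,0,0]]
  jaw: 0.05

```text
time_s: 11.1
position: [0.4595, 0.1492, 0.1026]
tool_rot: [[-0.0, 0.254, 0.967], [0.0, 0.967, -0.254], [-1.0, -0.0, -0.0]]
ft_force: [0.4, -0.1, -0.9]
grip_width: 0.081
```

```bash
python3 - <<'E'
from h import *
s=snap("s5","side");t=snap("t5","top")
cv2.imwrite("pics/v5.png",np.hstack([crop(t,225,180,80,100,5),crop(s,260,140,80,100,5)]))
go((.4595,.1492,.019),75.5)
for d,roi in((s,(270,180,320,225)),(t,(245,210,290,250))):
    m=mask(d,(5,150,80),(25,255,255),roi);r,b,c=rect(m);print(cv2.countNonZero(m),np.round(onz(d,b,.04),4).tolist(),onz(d,b,.04).mean(0))
E
```

```text
row [3.34, 0.0, 0.0, -0.06, -0.0, 0.0] | at [0.4595 0.1492 0.1026] t 11.2 w 0.0808 F [ 0.3 -0.3 -0.2]
184 [[0.4504, 0.1789, 0.04], [0.4826, 0.1706, 0.04], [0.4652, 0.0938, 0.04], [0.4344, 0.1017, 0.04]] [0.45815829 0.13621874 0.04      ]Traceback (most recent call last):
  File "<stdin>", line 6, in <module>
  File "h.py", line 25, in rect
    c=max(cv2.findContours(m,cv2.RETR_EXTERNAL,cv2.CHAIN_APPROX_NONE)[0],key=cv2.contourArea)
ValueError: max() iterable argument is empty
```

View pics/v5.png

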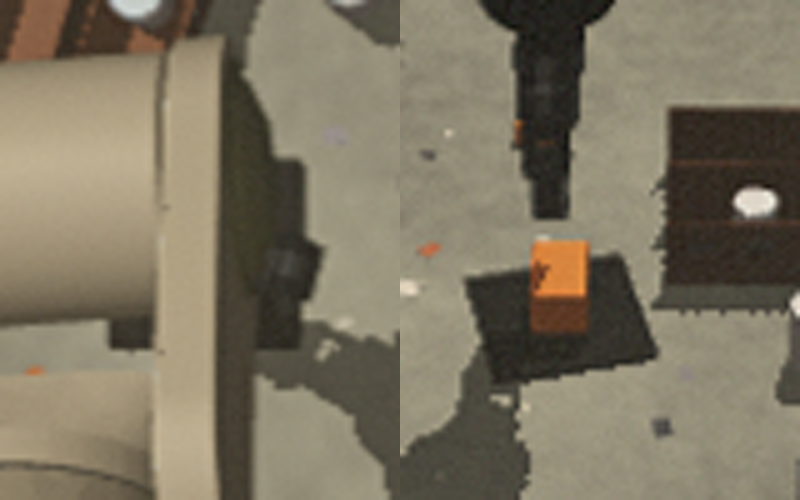

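Side view: the relay stands upright on the mat with its top centred near (560,268) crop px. The gripper is directly above it and turned 90°. Descending for the end-to-end grip.

Emit:
arm_command:
  plan:
    - [[0.8,0,0,-0.06,0,0],[1.6,0,0,-0.06,0,0],[2.3,0,0,-0.06,0,0],[2.8,0,0,-0.06,0,0],[3.2,0,0,-0.06,0,0],[3.4,0,0,-0.06,0,0],[3.4,0,0,-0.06,0,0]]

```text
time_s: 11.9
position: [0.4594, 0.1492, 0.0173]
tool_rot: [[-0.001, 0.246, 0.969], [-0.0, 0.969, -0.246], [-1.0, -0.0, -0.001]]
ft_force: [0.0, -0.4, 0.9]
grip_width: 0.081
```

Emit:
arm_command:
  plan:
    - [[0,0,0,0,0,0],[0,0,0,0,0,0],[0,0,0,0,0,0],[0,0,0,0,0,0],[0,0,0,0,0,0],[0,0,0,0,0,0]]
  jaw: 0.6
  newtons: 35

```text
time_s: 12.5
position: [0.4599, 0.1492, 0.0183]
tool_rot: [[0.002, 0.245, 0.97], [0.0, 0.97, -0.245], [-1.0, 0.001, 0.001]]
ft_force: [-1.1, -0.6, 5.5]
grip_width: 0.0511
```

Emit:
arm_command:
  plan:
    - [[-0.4,0,0,0,0,0],[-1.2,0,0,0,0,0],[-2.4,0,0,0,0,0],[-3.6,0,0,0,0,0],[-4.8,0,0,0,0,0],[-5,0,0,0,0,0],[-5,0,0,0,0,0]]

```text
time_s: 13.2
position: [0.4596, 0.1492, 0.1433]
tool_rot: [[0.002, 0.245, 0.97], [0.0, 0.97, -0.245], [-1.0, 0.001, 0.002]]
ft_force: [-0.4, 0.5, -1.8]
grip_width: 0.0515
```

```bash
python3 - <<'E'
from h import *
go((.5377,-.2671,.143),75.5)
E
```

```text
row [0.01, -15.38, 7.11, 0.05, 0.01, -0.0] | at [0.4596 0.1492 0.1433] t 13.2 w 0.0515 F [-0.4  0.5 -1.8]
```

Emit:
arm_command:
  plan:
    - [[0,-0.5,0.2,0,0,0],[0,-1.5,0.7,0,0,0],[0,-2.9,1.3,0,0,0],[0,-4.4,2,0,0,0],[0,-5.9,2.7,0,0,0],[0,-7.4,3.4,0,0,0],[0,-8.9,4.1,0,0,0],[0,-10.4,4.8,0,0,0],[0,-11.9,5.5,0,0,0],[0,-13.2,6.1,0,0,0]]

```text
time_s: 14.2
position: [0.5257, -0.2109, 0.1408]
tool_rot: [[-0.003, 0.246, 0.969], [0.001, 0.969, -0.246], [-1.0, 0.001, -0.003]]
ft_force: [1.5, 0.2, -1.1]
grip_width: 0.0513
```

```bash
python3 - <<'E'
from h import *
go((.5377,-.2671,.11),75.5)
E
```

```text
row [1.23, -2.06, 1.02, 0.04, -0.03, -0.01] | at [ 0.5257 -0.2109  0.1408] t 14.2 w 0.0513 F [ 1.5  0.2 -1.1]
```

Emit:
arm_command:
  plan:
    - [[0,-1,0.5,0.04,0,0],[0.3,-1.8,0.8,0.04,0,0],[0.8,-2.18,1.01,0.04,0,0],[1.2,-2.18,1.01,0.04,0,0],[1.3,-2.18,1.01,0.04,0,0],[1.3,-2.18,1.01,0.04,0,0],[1.3,-2.18,1.01,0.04,0,0]]

```text
time_s: 14.9
position: [0.5379, -0.2662, 0.1105]
tool_rot: [[0.0, 0.248, 0.969], [-0.0, 0.969, -0.248], [-1.0, -0.0, 0.0]]
ft_force: [0.7, 0.6, -0.9]
grip_width: 0.0513
```

```bash
python3 - <<'E'
from h import *
go((.5377,-.2671,.06),75.5)
t=snap("t6","top");s=snap("s6","side")
cv2.imwrite("pics/v6.png",np.hstack([crop(t,400,150,65,100,6),crop(s,330,240,65,100,6)]))
E
```

```text
row [2.02, -0.04, -0.0, 0.03, 0.0, 0.0] | at [ 0.5379 -0.2662  0.1105] t 14.9 w 0.0513 F [ 0.7  0.6 -0.9]
```

View pics/v6.png

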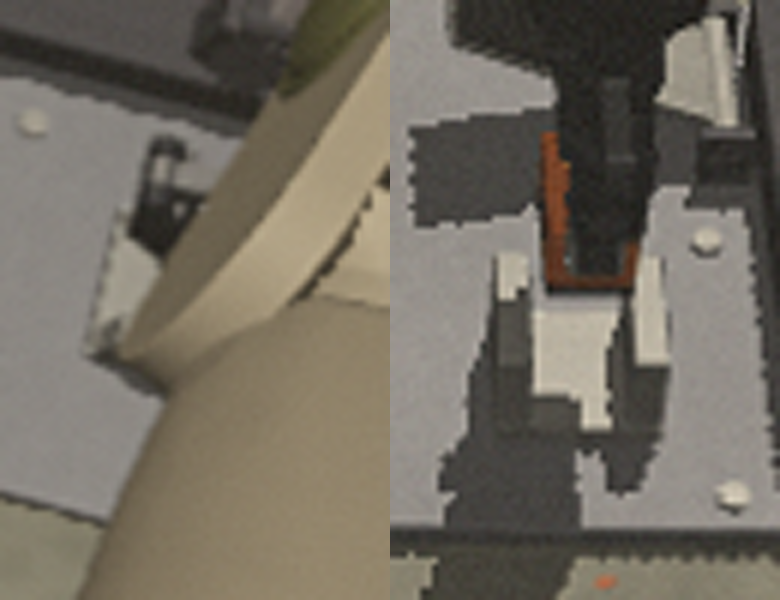

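Side view: the relay's foot end is at (545–637, 290). The cheeks' inner front top edges are at about x=528 and x=635, row 362. Checking that numerically.

```bash
python3 - <<'E'
from h import *
s=load("s6");f=lambda p:(np.array(p,float)-[390,0]+.5)/6-.5+[330,240]
y=np.array([np.cos(np.radians(75.5)),np.sin(np.radians(75.5)),0]);x=np.array([y[1],-y[0],0])
tcp=np.array([.5379,-.2664,0])
def loc(P): return np.round([[ (p-tcp)@x*1e3,(p-tcp)@y*1e3] for p in P],1).tolist()
print("relay bottom front L,R",loc(onz(s,f([(546,292),(637,289)]),.097)))
print("cheek inner L,R outer L,R",loc(onz(s,f([(528,364),(635,362),(497,362),(668,366)]),.061)))
d=load("side0")
# expected projections of cheek top corners, profile of brightness across both cheeks midway
g=cv2.cvtColor(d["img"],cv2.COLOR_RGB2GRAY).astype(float)
for yy in(-.022,-.015,0,.015):
    xs=np.arange(-.05,.05,.001);P=np.array([.5377,-.2671,.061])+xs[:,None]*x+yy*y
    q=proj(d,P).astype(np.float32);v=cv2.remap(g.astype(np.float32),q[:,:1],q[:,1:],cv2.INTER_LINEAR)[:,0]
    print(yy,v.astype(int).tolist())
E
```

```text
relay bottom front L,R [[-15.7, -25.3], [18.8, -24.0]]
cheek inner L,R outer L,R [[-21.0, -31.0], [20.2, -30.3], [-32.9, -30.0], [32.8, -32.3]]
-0.022 [140, 140, 141, 141, 142, 143, 143, 143, 144, 146, 130, 96, 65, 62, 59, 53, 48, 71, 122, 162, 163, 164, 167, 169, 170, 169, 170, 172, 174, 159, 143, 144, 158, 168, 168, 169, 168, 166, 166, 166, 167, 167, 167, 167, 167, 166, 165, 165, 166, 166, 166, 166, 166, 166, 166, 168, 169, 169, 169, 150, 125, 105, 88, 72, 70, 67, 61, 54, 54, 64, 76, 117, 158, 167, 167, 167, 168, 169, 170, 172, 170, 169, 161, 144, 130, 134, 138, 139, 139, 139, 138, 137, 137, 138, 136, 134, 134, 136, 137, 137]
-0.015 [140, 139, 140, 141, 141, 142, 140, 137, 138, 141, 145, 147, 149, 116, 81, 57, 48, 52, 101, 155, 164, 165, 166, 166, 167, 168, 168, 172, 176, 167, 146, 132, 150, 169, 169, 167, 166, 167, 167, 167, 167, 167, 167, 168, 168, 168, 168, 168, 167, 167, 167, 167, 168, 169, 169, 170, 170, 170, 171, 171, 169, 167, 128, 87, 64, 63, 61, 55, 48, 59, 71, 98, 140, 172, 170, 167, 168, 169, 170, 170, 170, 169, 167, 147, 121, 113, 127, 138, 138, 137, 137, 137, 138, 138,
[... 331 characters left out ...]
139, 138, 137, 138, 139, 135, 121, 106, 84, 63, 78, 110, 138, 151, 165, 167, 168, 167, 165, 163, 165, 167, 165, 162, 155, 146, 137, 137, 137, 137, 136, 135, 134, 134, 135, 136, 137, 138, 138, 137]
0.015 [138, 138, 138, 138, 138, 137, 136, 136, 136, 137, 136, 136, 137, 138, 138, 138, 135, 112, 90, 112, 143, 162, 161, 161, 162, 163, 164, 165, 166, 165, 163, 149, 133, 129, 134, 140, 140, 139, 139, 138, 137, 137, 137, 138, 139, 139, 137, 136, 136, 136, 137, 137, 137, 137, 137, 137, 137, 136, 135, 135, 137, 138, 138, 138, 137, 137, 137, 137, 137, 113, 84, 83, 122, 161, 163, 165, 165, 165, 166, 166, 166, 167, 167, 154, 130, 109, 121, 132, 137, 138, 138, 138, 138, 139, 141, 142, 142, 142, 140, 138]
```

Emit:
arm_command:
  plan:
    - [[0.2,-0.06,-0.03,0.03,0,0],[0.6,-0.06,-0.03,0.03,0,0],[1,-0.06,-0.03,0.03,0,0],[1.3,-0.06,-0.03,0.03,0,0],[1.5,-0.06,-0.03,0.03,0,0],[1.7,-0.06,-0.03,0.03,0,0],[1.7,-0.06,-0.03,0.03,0,0]]

```text
time_s: 15.7
position: [0.5364, -0.2683, 0.0669]
tool_rot: [[-0.001, 0.252, 0.968], [0.001, 0.968, -0.252], [-1.0, 0.0, -0.001]]
ft_force: [0.3, -0.4, -0.9]
grip_width: 0.0512
```

Emit:
arm_command:
  plan:
    - [[0.1,0,0,0,0,0],[0.2,0,0,0,0,0],[0.3,0,0,0,0,0],[0.4,0,0,0,0,0],[0.4,0,0,0,0,0]]

```text
time_s: 16.2
position: [0.5365, -0.2683, 0.0573]
tool_rot: [[-0.0, 0.252, 0.968], [0.0, 0.968, -0.252], [-1.0, 0.0, -0.001]]
ft_force: [-0.5, 0.2, -0.9]
grip_width: 0.0515
```

No contact so far, with the foot about 17 mm into the channel. Continuing down slowly.

Emit:
arm_command:
  plan:
    - [[0.12,0,0,0,0,0],[0.24,0,0,0,0,0],[0.36,0,0,0,0,0],[0.48,0,0,0,0,0],[0.6,0,0,0,0,0],[0.7,0,0,0,0,0],[0.76,0,0,0,0,0],[0.76,0,0,0,0,0]]

```text
time_s: 17.0
position: [0.5366, -0.2684, 0.0384]
tool_rot: [[-0.0, 0.252, 0.968], [0.0, 0.968, -0.252], [-1.0, 0.0, -0.0]]
ft_force: [0.7, 0.5, -1.3]
grip_width: 0.0514
```

Emit:
arm_command:
  plan:
    - [[0.04,0,0,0,0,0],[0.08,0,0,0,0,0],[0.08,0,0,0,0,0]]

```text
time_s: 17.3
position: [0.5366, -0.2684, 0.0366]
tool_rot: [[-0.0, 0.252, 0.968], [0.0, 0.968, -0.252], [-1.0, -0.0, -0.0]]
ft_force: [-1.1, -1.2, -0.7]
grip_width: 0.0511
```

Emit:
arm_command:
  plan:
    - [[0.04,0,0,0,0,0],[0.04,0,0,0,0,0]]

```text
time_s: 17.5
position: [0.5367, -0.2684, 0.0364]
tool_rot: [[0.0, 0.252, 0.968], [-0.0, 0.968, -0.252], [-1.0, -0.0, 0.0]]
ft_force: [-1.9, 0.9, 5.1]
grip_width: 0.0511
```

Emit:
arm_command:
  plan:
    - [[0.04,0,0,0,0,0],[0.04,0,0,0,0,0]]

```text
time_s: 17.7
position: [0.5367, -0.2685, 0.0363]
tool_rot: [[0.001, 0.252, 0.968], [-0.001, 0.968, -0.252], [-1.0, -0.001, 0.001]]
ft_force: [-4.7, 2.2, 12.8]
grip_width: 0.0511
```

Contact at z=0.0364, as expected for a seated relay. Releasing, lifting and closing the fingers above it.

Emit:
arm_command:
  plan:
    - [[-0.06,0,0,0,0,0],[-0.06,0,0,0,0,0]]

```text
time_s: 17.9
position: [0.5368, -0.2685, 0.0364]
tool_rot: [[0.0, 0.252, 0.968], [-0.0, 0.968, -0.252], [-1.0, -0.0, 0.001]]
ft_force: [-2.1, -1.2, 6.9]
grip_width: 0.0516
```

Emit:
arm_command:
  plan:
    - [[0,0,0,0,0,0],[0,0,0,0,0,0],[0,0,0,0,0,0],[0,0,0,0,0,0],[0,0,0,0,0,0]]
  jaw: 0.2

```text
time_s: 18.4
position: [0.5366, -0.2684, 0.0361]
tool_rot: [[-0.0, 0.252, 0.968], [0.0, 0.968, -0.252], [-1.0, 0.0, -0.0]]
ft_force: [-0.6, 0.4, 0.6]
grip_width: 0.0685
```

Emit:
arm_command:
  plan:
    - [[-0.4,0,0,0,0,0],[-1,0,0,0,0,0],[-1.7,0,0,0,0,0],[-2.2,0,0,0,0,0],[-2.2,0,0,0,0,0]]

```text
time_s: 18.9
position: [0.5374, -0.2689, 0.0933]
tool_rot: [[0.003, 0.252, 0.968], [-0.002, 0.968, -0.252], [-1.0, -0.002, 0.004]]
ft_force: [0.5, 0.2, 0.2]
grip_width: 0.0682
```

Emit:
arm_command:
  plan:
    - [[0,0,0,0,0,0],[0,0,0,0,0,0],[0,0,0,0,0,0],[0,0,0,0,0,0],[0,0,0,0,0,0],[0,0,0,0,0,0],[0,0,0,0,0,0]]
  jaw: 1

```text
time_s: 19.6
position: [0.5367, -0.2684, 0.0911]
tool_rot: [[0.0, 0.252, 0.968], [0.0, 0.968, -0.252], [-1.0, 0.0, 0.0]]
ft_force: [-0.6, -0.3, 0.4]
grip_width: 0.0001
```

```bash
python3 - <<'E'
from h import *
s=snap("s7","side")
cv2.imwrite("pics/v7.png",crop(s,310,225,100,100,6))
go((.537,-.268,.07),75.5)
E
```

```text
row [0.84, 0.02, 0.01, -0.02, -0.0, 0.0] | at [ 0.5366 -0.2684  0.0911] t 19.65 w -0.0001 F [-0.3 -0.4 -0.4]
```

View pics/v7.png

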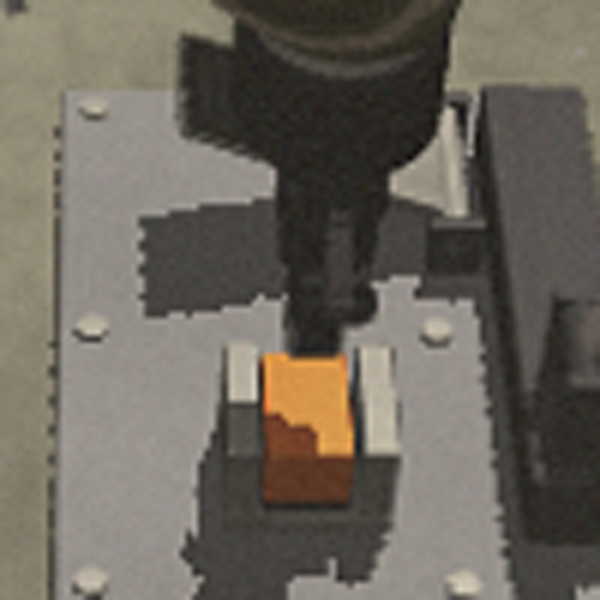

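The relay sits between the cheeks (orange top at px (265–350, 355–455)), just below the cheek tops. Now pressing its top.

Emit:
arm_command:
  plan:
    - [[0.3,0,0,0,0,0],[0.6,0,0,0,0,0],[0.85,0,0,0,0,0],[0.95,0,0,0,0,0],[1,0,0,0,0,0],[1.04,0,0,0,0,0],[1.04,0,0,0,0,0]]

```text
time_s: 20.35
position: [0.5367, -0.2684, 0.0652]
tool_rot: [[0.0, 0.252, 0.968], [-0.0, 0.968, -0.252], [-1.0, -0.0, 0.0]]
ft_force: [0.4, -0.1, -0.2]
grip_width: 0.0002
```

Emit:
arm_command:
  plan:
    - [[0.04,0,0,0,0,0],[0.08,0,0,0,0,0],[0.08,0,0,0,0,0]]

```text
time_s: 20.65
position: [0.5366, -0.2684, 0.063]
tool_rot: [[-0.0, 0.252, 0.968], [0.0, 0.968, -0.252], [-1.0, 0.0, -0.0]]
ft_force: [1.0, -0.0, -0.8]
grip_width: 0.0005
```

Emit:
arm_command:
  plan:
    - [[0.04,0,0,0,0,0],[0.08,0,0,0,0,0],[0.08,0,0,0,0,0]]

```text
time_s: 20.95
position: [0.5366, -0.2684, 0.061]
tool_rot: [[-0.0, 0.252, 0.968], [0.0, 0.968, -0.252], [-1.0, 0.0, -0.0]]
ft_force: [-0.3, -0.4, 0.1]
grip_width: -0.0001
```

Emit:
arm_command:
  plan:
    - [[0.04,0,0,0,0,0],[0.08,0,0,0,0,0],[0.08,0,0,0,0,0]]

```text
time_s: 21.25
position: [0.5366, -0.2684, 0.059]
tool_rot: [[-0.0, 0.252, 0.968], [0.0, 0.968, -0.252], [-1.0, 0.0, -0.0]]
ft_force: [-0.5, -0.6, 0.2]
grip_width: 0.0001
```

Emit:
arm_command:
  plan:
    - [[0.04,0,0,0,0,0],[0.06,0,0,0,0,0],[0.06,0,0,0,0,0]]

```text
time_s: 21.55
position: [0.5366, -0.2684, 0.0575]
tool_rot: [[-0.0, 0.252, 0.968], [0.0, 0.968, -0.252], [-1.0, 0.0, -0.0]]
ft_force: [-0.7, 0.1, 0.1]
grip_width: -0.0001
```

Emit:
arm_command:
  plan:
    - [[0.03,0,0,0,0,0],[0.06,0,0,0,0,0],[0.06,0,0,0,0,0]]

```text
time_s: 21.85
position: [0.5367, -0.2685, 0.0574]
tool_rot: [[0.001, 0.252, 0.968], [-0.001, 0.968, -0.252], [-1.0, -0.001, 0.001]]
ft_force: [-2.7, 2.8, 10.1]
grip_width: -0.0003
```

Emit:
arm_command:
  plan:
    - [[0.03,0,0,0,0,0],[0.06,0,0,0,0,0],[0.06,0,0,0,0,0]]

```text
time_s: 22.15
position: [0.5368, -0.2685, 0.0573]
tool_rot: [[0.001, 0.252, 0.968], [-0.001, 0.968, -0.252], [-1.0, -0.001, 0.002]]
ft_force: [-6.0, 4.6, 21.8]
grip_width: -0.0001
```

Pressed the top with 22 N and it did not move, so it is seated. Moving to the treadle.

Emit:
arm_command:
  plan:
    - [[0,0,0,0,0,0],[0,0,0,0,0,0],[-0.3,0,0,0,0,0],[-1,0,0,0,0,0],[-2,0,0,0,0,0],[-3,0,0,0,0,0],[-3,0,0,0,0,0],[-3,0,0,0,0,0]]

```text
time_s: 22.95
position: [0.5366, -0.2684, 0.1296]
tool_rot: [[0.0, 0.252, 0.968], [-0.0, 0.968, -0.252], [-1.0, -0.0, 0.0]]
ft_force: [-1.3, -0.3, -0.2]
grip_width: 0.0001
```

```bash
python3 - <<'E'
from h import *
go((.549,-.1176,.10),75.5)
E
```

```text
row [1.18, 5.96, -1.04, -0.01, 0.0, 0.0] | at [ 0.5366 -0.2684  0.1296] t 22.95 w 0.0001 F [-1.3 -0.3 -0.2]
```

Emit:
arm_command:
  plan:
    - [[0,1,-0.2,0,0,0],[0,2.2,-0.4,0,0,0],[0,3.4,-0.6,0,0,0],[0,4.6,-0.8,0,0,0],[0,5.5,-1,0,0,0],[0.3,5.96,-1.04,0,0,0],[0.8,5.96,-1.04,0,0,0],[1.2,5.96,-1.04,0,0,0],[1.2,5.96,-1.04,0,0,0]]

```text
time_s: 23.85
position: [0.5481, -0.1178, 0.0974]
tool_rot: [[-0.004, 0.253, 0.968], [0.002, 0.968, -0.253], [-1.0, 0.001, -0.004]]
ft_force: [-0.6, -0.4, 0.6]
grip_width: -0.0001
```

Emit:
arm_command:
  plan:
    - [[0.1,0,0,0,0,0],[0.2,0,0,0,0,0],[0.3,0,0,0,0,0],[0.4,0,0,0,0,0],[0.5,0,0,0,0,0],[0.6,0,0,0,0,0],[0.7,0,0,0,0,0],[0.8,0,0,0,0,0]]

```text
time_s: 24.65
position: [0.5492, -0.1177, 0.08]
tool_rot: [[0.001, 0.252, 0.968], [-0.0, 0.968, -0.252], [-1.0, -0.0, 0.001]]
ft_force: [-1.5, 0.6, 6.0]
grip_width: 0.0001
```

Emit:
arm_command:
  plan:
    - [[0.1,0,0,0,0,0],[0.2,0,0,0,0,0],[0.3,0,0,0,0,0],[0.4,0,0,0,0,0],[0.5,0,0,0,0,0],[0.6,0,0,0,0,0]]

```text
time_s: 25.25
position: [0.549, -0.1176, 0.065]
tool_rot: [[0.0, 0.252, 0.968], [-0.0, 0.968, -0.252], [-1.0, -0.0, 0.0]]
ft_force: [-1.9, -0.3, 6.0]
grip_width: 0.0
```

Treadle is moving at about 6 N. Continuing towards the stop at z ≈ 0.038.

Emit:
arm_command:
  plan:
    - [[0.1,0,0,0,0,0],[0.2,0,0,0,0,0],[0.3,0,0,0,0,0],[0.4,0,0,0,0,0],[0.5,0,0,0,0,0],[0.6,0,0,0,0,0],[0.7,0,0,0,0,0],[0.8,0,0,0,0,0],[0.86,0,0,0,0,0],[0.9,0,0,0,0,0]]

```text
time_s: 26.25
position: [0.5484, -0.1174, 0.0422]
tool_rot: [[-0.001, 0.252, 0.968], [0.0, 0.968, -0.252], [-1.0, -0.0, -0.001]]
ft_force: [-3.6, 0.9, 5.7]
grip_width: -0.0002
```

Emit:
arm_command:
  plan:
    - [[0.04,0,0,0,0,0],[0.08,0,0,0,0,0],[0.08,0,0,0,0,0]]

```text
time_s: 26.55
position: [0.5484, -0.1174, 0.0402]
tool_rot: [[-0.001, 0.252, 0.968], [0.0, 0.968, -0.252], [-1.0, 0.0, -0.001]]
ft_force: [-4.4, 1.0, 4.9]
grip_width: 0.0
```

Emit:
arm_command:
  plan:
    - [[0.04,0,0,0,0,0],[0.08,0,0,0,0,0],[0.08,0,0,0,0,0]]

```text
time_s: 26.85
position: [0.5484, -0.1174, 0.0383]
tool_rot: [[-0.001, 0.252, 0.968], [0.0, 0.968, -0.252], [-1.0, 0.0, -0.001]]
ft_force: [-4.8, 0.4, 5.9]
grip_width: -0.0004
```

Emit:
arm_command:
  plan:
    - [[0.03,0,0,0,0,0],[0.06,0,0,0,0,0],[0.06,0,0,0,0,0]]

```text
time_s: 27.15
position: [0.5484, -0.1174, 0.0377]
tool_rot: [[-0.001, 0.252, 0.968], [0.0, 0.968, -0.252], [-1.0, -0.0, -0.001]]
ft_force: [-6.8, 2.9, 13.8]
grip_width: -0.0003
```

Emit:
arm_command:
  plan:
    - [[0.03,0,0,0,0,0],[0.05,0,0,0,0,0],[0.05,0,0,0,0,0]]

```text
time_s: 27.45
position: [0.5484, -0.1174, 0.0372]
tool_rot: [[-0.001, 0.252, 0.968], [-0.0, 0.968, -0.252], [-1.0, -0.0, -0.001]]
ft_force: [-9.6, 3.0, 21.3]
grip_width: 0.0
```

```bash
python3 - <<'E'
from h import *
s=snap("s8","side")
cv2.imwrite("pics/v8.png",crop(s,310,225,110,110,5))
go((.549,-.1176,.0377),75.5)
E
```

```text
row [-0.02, -0.0, 0.03, -0.01, -0.0, 0.0] | at [ 0.5484 -0.1174  0.0372] t 27.5 w -0.0002 F [-9.3  2.3 20.6]
```

View pics/v8.png

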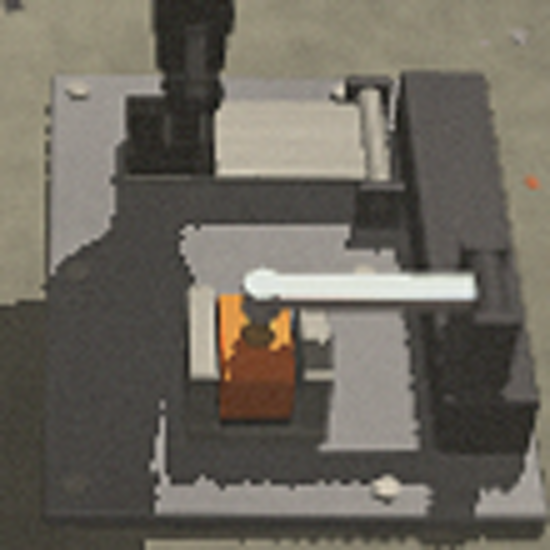

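The foot bears on the relay's top at (258,335), and the treadle is level. Adding about 1 mm to be sure of the stop, then holding over a second and releasing.

Emit:
arm_command:
  plan:
    - [[0.02,0,0,0,0,0],[0.04,0,0,0,0,0],[0.04,0,0,0,0,0],[0.04,0,0,0,0,0]]

```text
time_s: 27.9
position: [0.5484, -0.1174, 0.037]
tool_rot: [[-0.0, 0.251, 0.968], [-0.001, 0.968, -0.251], [-1.0, -0.001, 0.0]]
ft_force: [-11.8, 3.3, 29.1]
grip_width: -0.0002
```

Emit:
arm_command:
  plan:
    - [[0,0,0,0,0,0],[0,0,0,0,0,0],[0,0,0,0,0,0],[0,0,0,0,0,0],[0,0,0,0,0,0],[0,0,0,0,0,0],[0,0,0,0,0,0],[0,0,0,0,0,0],[0,0,0,0,0,0],[0,0,0,0,0,0]]

```text
time_s: 28.9
position: [0.5484, -0.1174, 0.037]
tool_rot: [[-0.0, 0.251, 0.968], [-0.001, 0.968, -0.251], [-1.0, -0.001, 0.0]]
ft_force: [-12.3, 2.2, 29.4]
grip_width: 0.0004
```

Emit:
arm_command:
  plan:
    - [[0,0,0,0,0,0],[0,0,0,0,0,0],[0,0,0,0,0,0]]

```text
time_s: 29.2
position: [0.5484, -0.1174, 0.0371]
tool_rot: [[-0.0, 0.251, 0.968], [-0.001, 0.968, -0.251], [-1.0, -0.001, 0.0]]
ft_force: [-12.1, 3.5, 29.4]
grip_width: 0.0001
```

Emit:
arm_command:
  plan:
    - [[-0.2,0,0,0,0,0],[-0.4,0,0,0,0,0],[-0.6,0,0,0,0,0],[-0.8,0,0,0,0,0],[-1,0,0,0,0,0],[-1.2,0,0,0,0,0],[-1.4,0,0,0,0,0],[-1.6,0,0,0,0,0],[-1.8,0,0,0,0,0],[-2,0,0,0,0,0]]

```text
time_s: 30.2
position: [0.5488, -0.1176, 0.0846]
tool_rot: [[-0.001, 0.252, 0.968], [0.0, 0.968, -0.252], [-1.0, 0.0, -0.001]]
ft_force: [0.1, -0.3, 1.1]
grip_width: -0.0005
```

Emit:
arm_command:
  plan:
    - [[-0.5,0,0,0,0,0],[-1.2,0,-0.3,0,0,0],[-2.2,0,-1,0,0,0],[-3.2,0,-2,0,0,0],[-3.6,0.8,-3,0,0,0],[-3.6,2.3,-4,0,0,0],[-3.6,3.8,-4,0,0,0],[-3.6,5,-4,0,0,0],[-3.6,5,-4,0,0,0],[-3.6,5,-4,0,0,0]]

```text
time_s: 31.2
position: [0.4829, 0.0289, 0.1743]
tool_rot: [[-0.002, 0.25, 0.968], [0.0, 0.968, -0.25], [-1.0, -0.0, -0.002]]
ft_force: [-0.6, -0.3, 0.0]
grip_width: -0.0001
```

```bash
python3 - <<'E'
from h import *
s=snap("s9","side");t=snap("t9","top");s7=load("s7")
go((.5,0,.2),75.5)
y=np.array([.252,.968,0]);x=np.array([.968,-.252,0])
for n,d,roi in(("side before",s7,(345,275,375,315)),("side",s,(345,275,375,315)),("top",t,(415,180,450,220))):
    m=mask(d,(3,140,60),(25,255,255),roi);r,b,c=rect(m);P=onz(d,r[0],.058)[0]-[.537,-.268,.058]
    print(n,np.round(r[0],1),np.round(r[1],1),round(r[2],1),cv2.countNonZero(m),"local mm",np.round([P@x*1e3,P@y*1e3],1))
# treadle and foot vs start
for n,a,b,roi in(("treadle",load("top0"),t,(355,150,395,205)),("foot",load("top0"),t,(455,115,480,145))):
    x0,y0,x1,y1=roi;print(n,"mean abs change",np.abs(a["img"][y0:y1,x0:x1].astype(int)-b["img"][y0:y1,x0:x1]).mean().round(1))
for n,roi in(("can_a",(245,172,259,185)),("can_b",(286,168,303,184)),("fan",(418,278,462,322)),("small",(188,213,204,229))):
    x0,y0,x1,y1=roi;print(n,np.abs(load("top0")["img"][y0:y1,x0:x1].astype(int)-t["img"][y0:y1,x0:x1]).mean().round(1))
E
```

```text
row [-1.03, -0.91, 0.93, -0.02, -0.01, 0.0] | at [0.4832 0.0279 0.1743] t 31.3 w 0.0003 F [ 0.4 -0.1 -0.3]
side before [361. 296.] [24. 14.] 90.0 336 local mm [  0.1 -14.5]
side [361.  295.5] [23. 14.] 90.0 323 local mm [  0.2 -13. ]
top [431.6 197.3] [23.7 14.4] 11.9 323 local mm [-0.   2.3]
treadle mean abs change 6.9
foot mean abs change 2.7
can_a 3.7
can_b 36.6
fan 9.5
small 2.8
```

```bash
python3 - <<'E'
from h import *
a=load("side0")["img"].astype(int);b=load("s9")["img"].astype(int)
for n,(x0,y0,x1,y1) in dict(can_a=(325,176,338,188),can_b=(336,196,352,218),fan=(232,312,282,356),small=(280,161,294,171),cage=(312,160,352,198)).items():
    print(n,np.abs(a-b)[y0:y1,x0:x1].mean().round(1),a[y0:y1,x0:x1].mean().round(),b[y0:y1,x0:x1].mean().round())
for k in("side0","s9"):
    d=load(k);m=mask(d,(0,0,190),(180,40,255),(330,192,358,222));print(k,rect(m)[0])
E
```

```text
can_a 6.8 85.0 91.0
can_b 7.9 105.0 113.0
fan 12.3 73.0 67.0
small 7.6 104.0 111.0
cage 10.6 63.0 59.0
side0 ((343.0, 200.5), (5.0, 8.0), 90.0)
s9 ((342.5, 200.5), (5.0, 9.0), 90.0)
```

can_b has not moved in the side view; the arm hides it in the top view. Handing in.

```bash
python3 -c "
from rig import workorder
print(workorder.close_job())"
```

```text
the job is handed in; nothing more can be done
None
```

The relay went from the cage to the mat, was let go and regripped by its ends, and is now seated in the nest. The treadle has been pressed and is back up. I handed the job in at about 31 s.

**One fault on the way:** my first grasp in the cage closed on the relay's top. The fingertips stand about level with the reported TCP, not 25 mm ahead of it as the text says. The fingers pushed the relay aside, and the wrist read 48 N, above the 40 N you asked for. It settled back upright in place, and the second grasp (33.5 mm opening) was clean.

**Pressing**
- **Seating:** it lowered in with no side contact until the channel floor. I then pressed the top with 22 N and it did not move.
- **Treadle:** I pushed it to the stop with about 29 N and held it there for over a second. The camera, at about 21 N just before, showed the foot on the relay.

**Last checks**
- **Relay:** it is within about 0.2 mm of the channel's centreline and 2 mm along it in the top view. The side view gave -13 mm along the channel, as it did before the press (-14.5 mm). I put that down to its mask taking in the relay's end face.
- **Treadle and head:** both look as at the start in the top view.
- **Bystanders:** can_a, can_b and the small relay look unmoved. can_b could only be checked from the side because the arm hid it in the top view. The fan area differed somewhat in brightness; I took that as the arm's shadow and did not check further.
- **Gripper:** it is clear and touching nothing.

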